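# Seat the measuring cell and close the clamp

### The arm

A 6-joint arm with a two-finger parallel gripper is mounted at the origin on a cart in front of the work surface, level with it; the furniture and walls round the work are solid. World frame = base frame: x ahead of the robot, y to its left, z up, the work surface at z = 0. Lengths are in m, angles in rad, forces in N, time in s.
With the tool pointing down it reaches from about 0.25 to 0.725 m from the base axis. Payload 4 kg.
Tool frame: the origin (TCP) lies on the centre line of the jaws, within the pads' length; the fingertips stand 14 mm ahead of it and the grasp point (between the pads) lies 5 mm behind it; z points along the fingers, x is the direction in which the jaws open and shut, and the axes are right-handed (so a half turn about z gives the same grasp; the last joint's range is limited). The gripper opens to 85 mm and grips with 20 to 120 N. Pads are 22 mm wide; open, the fingers measure 114 mm over their backs; the gripper's body (76 mm by 85 mm) begins 54 mm behind the grasp point. The pads swing forward as they close: fully open they stand 13 mm farther back than shut.
Start: joints at [-1.289, 0.241, 0.005, 1.335, 0, 1.571], TCP at [0.139, -0.48, 0.245] pointing down, gripper open.
Joint ranges: [-2.72, 2.72], [-1.05, 1.87], [-1.09, 1.28], [-1.99, 2.15], [-1.42, 1.44], [-3.14, 3.14]. Speed limits (rad/s): [2.79, 2.79, 3.14, 3.14, 3.14, 3.14].

### API

Orientations are given as a unit quaternion [x, y, z, w].
In Python, from workcell import bot gives the robot as it stands.
- The arm moves only by the tool play_rows, never from a script. Its argument "motion" is a list of rows, each an object with "fingers": the closure, from -1 (fully open) to 1 (shut), so that 0 is half open; "translation": the shift along the tool's x, y, z in cm, a list of three; "roll": the turn about the tool's z in degrees. A call has 1 to 20 rows; each row is the pose to reach, as a shift and turn from the pose commanded when the call began, along the tool's axes at that moment; what a row does not reach only later rows make up. A row lasts 1/12 s, in which the tool goes at most 41.7 mm and 7.16 degrees, less where a joint would pass 70% of its speed; a pose out of reach is approached as far as the arm can. A call with a gripper value outside its range is refused whole. The fingers move at their own pace and stop on an object; the grip force is fixed at half the most. Time passes only in rows, so rows that repeat a pose let the fingers close. It gives the time, the measured TCP pose, the force and the opening at its end, in the units of the state.
- bot.get_obs(): the state, without advancing time (a new reading comes with each control period).
- bot.camera(name): name is "scene" or "top" or "wrist"; returns a dict with "pixels" (400x640x3 uint8, red, green, blue), "intrinsics" (3x3 intrinsics, pixels), "world_to_cam" (4x4, takes a point from world to camera coordinates). Camera axes: x right, y down, z forward; pixel columns grow to the right and rows downward; lengths in m; the calibration is good to about 2 mm. A picture is of the moment at which its call begins. There is no depth.
- bot.job_done(): hands the job in, once; it reports no verdict.
The state is a dict: "clock": time; "joint_pos": joint angles; "joint_vel": joint speeds; "tau": joint torques, N m; "eef_pos": TCP position; "tool_rot": TCP orientation; "ft_force": force on the tool from outside, world axes, zero at the start; "ft_torque": the same for the moment, N m; "grip_width": finger opening in m.
Only numpy, scipy, OpenCV 4.12 (cv2) and the standard library are available. Lean on these libraries where they do the work, as an engineer would, in place of code of your own. Each camera call takes 0.05 s, during which the arm holds its last target. There are 200 camera calls.

### The job

Put the aluminium measuring cell upright into the nest of the clamp fixture, long side along the nest, and with the clamp still open press it straight down, against the drag of its sliding bed, until you feel it stand firm on the hidden stop: keep leaning on it with a steady 15 N or so for half a second, never more than 25 N, which would crack its windows. Only then swing the clamp arm fully down over the cell and let go. Leave the beaker and the two bottles standing where they are.

Things in the scene. Friction and masses are not known exactly. Their poses are not given: they have to be found in the camera images.
- cell_center (a point): Centre (half-way up) of the loose measuring cell: an aluminium block 60 (x) x 40 (y) x 54 mm (z) with a blue band and a round window in each small end face, upright on the bench, about 0.25 kg (+-30%). x runs along its 60 mm side, z up; half a turn about z makes no difference. Grip it across the 40 mm width by its upper 25 mm.
- fixture: Fixed clamp fixture; origin at its underside, below the centre of the nest; x points from the nest to the clamp hinge, z up. Base plate 230 (x) x 130 (y) x 12 mm. In the nest a black sliding bed, top 27 to 30 mm above the origin, carries the cell; it drags with about 4 N against going down (more than the cell's weight) and stays where it is left.
- seat: The seat inside the nest that bears the cell from below: the sliding bed and the hidden stop together. Its origin lies on the fixed nest floor, 11.5 mm above the fixture's origin, and does not move with the bed or the stop.
- nest_mouth (a point): Centre of the nest's mouth, level with its wall tops, 38 mm above the fixture's origin; axes alike. Pocket 63 (x) x 43 (y) mm inside, 85 x 65 mm outside, 5 mm lead-ins at 45 degrees. A firm stop with a hard rubber top (25 N/mm) hides in the bed's opening, top 14 to 24 mm above the origin, set anew each time and not measured; only resting on it is the cell fully down.
- clamp (a joint): Angle of the clamp arm: 0 = closed (arm level over the nest, hard stop), growing as it opens; 1.57 is upright, starts at 1.75 to 2.0 (leaning away from the nest). The hinge is stiff: the arm stays where it is left and takes about 5 N at the handle to move, up to 7 N at the end, where its sprung rubber foot presses on the cell.
- clamp_hinge (a point): Middle of the hinge axis, 85 mm along the fixture's +x from the nest centre and 92 mm above the fixture's origin; the axis runs along the fixture's y. Its two blue cheeks are 100 mm tall.
- clamp_handle (a point): Centre of the red cross bar at the end of the clamp arm, 140 mm from the hinge axis; bar 16 mm thick, 80 mm long, parallel to the hinge. The blue arm is 22 mm wide, 12 mm thick; the rubber foot sits 85 mm from the hinge on its underside. Can be pushed shut with closed fingers, from behind and then from above.
- beaker: Small clear beaker with brown contents, 66 x 76 x 79 mm, origin at its underside; leave it.
- white_bottle: White plastic bottle with blue cap, 64 mm diameter, 150 mm tall, origin at its underside; leave it.
- amber_bottle: Small amber bottle with black cap, 50 mm diameter, 126 mm tall, origin at its underside; leave it.
Things that resemble listed ones, but are neither listed nor needed, are in the scene too. Of the things like the part that bears cell_center, leave any that is green; of the rest the smaller one is meant.

How it is judged:
By the outcome, as a careful person would: the job done as asked, in the order asked, and still so for the second after the job is handed in, with the robot touching nothing.
It also fails if it takes over 61 s, if anything falls off the work surface, if the arm or the gripper's body presses on something with over 40 N, if the wrist force passes 120 N, or if a joint passes its speed limit or range.

## Working session

There is one attempt and no reset: what is moved stays moved. The work goes in short steps, Python scripts to look and compute and a tool call to move; the robot and the scene stay as the last step left them, time stands still between calls to the robot, and variables do not carry over. Pictures are saved under pics/ and viewed, about 8 in all and at most 12, crops included, and the job is handed in when it is done.

Besides the shell and the picture viewer there is one more tool, called after ">>>" as name([rows], argument=value, ...), one row to a line, values as JSON. play_rows: Moves the arm, as the interface text tells. Its arguments: {"type":"object","properties":{"motion":{"type":"array","items":{"type":"object","properties":{"fingers":{"type":"number"},"translation":{"type":"array","items":{"type":"number"}},"roll":{"type":"number"}}}}},"required":["motion"]}

```bash
mkdir -p pics; cat > h.py <<'E'
import numpy as np, cv2
from workcell import bot
def snap(n,f):
    c=bot.camera(n); cv2.imwrite('pics/'+f+'.png',c['pixels'][:,:,::-1]); np.savez('pics/'+f+'.npz',K=c['intrinsics'],T=c['world_to_cam']); return c
def load(f):
    d=np.load('pics/'+f+'.npz'); return d['K'],d['T']
def ray(K,T,uv,z):
    R,t=T[:3,:3],T[:3,3]; o=-R.T@t; d=R.T@np.linalg.inv(K)@np.array([uv[0],uv[1],1.]); return o+d*(z-o[2])/d[2]
def proj(K,T,p):
    q=K@(T[:3,:3]@np.asarray(p,float)+T[:3,3]); return q[:2]/q[2]
E
python3 - <<'E'
from h import *
for n in('scene','top'):
    c=snap(n,n+'0'); T=c['world_to_cam']; print(n,c['intrinsics'].round(1).tolist(),(-T[:3,:3].T@T[:3,3]).round(3))
o=bot.get_obs(); print(o['eef_pos'],o['tool_rot'],o['grip_width'],o['ft_force'],o['clock'])
E
```

```text
scene [[504.4, 0.0, 320.2], [0.0, 504.4, 194.2], [0.0, 0.0, 1.0]] [-0.312  0.784  0.732]
top [[386.0, 0.0, 316.5], [0.0, 386.0, 193.2], [0.0, 0.0, 1.0]] [0.388 0.002 0.959]
[ 0.13890179 -0.47975889  0.24449766] [ 7.99410015e-01 -6.00785092e-01 -7.60256459e-04 -5.68797413e-04] 0.08562987739101102 [-0.28420447 -0.1405053  -0.26458154] 0.1
```

View pics/scene0.png

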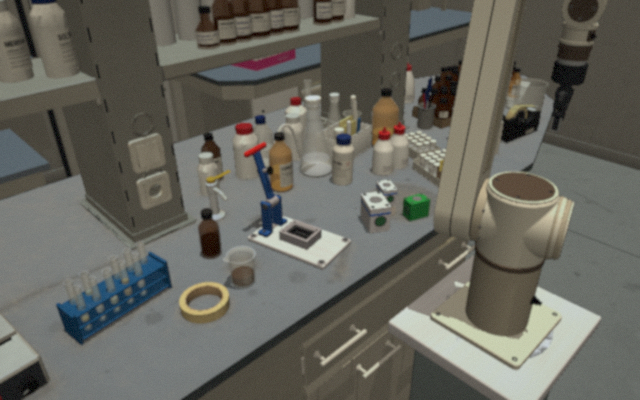

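View pics/top0.png

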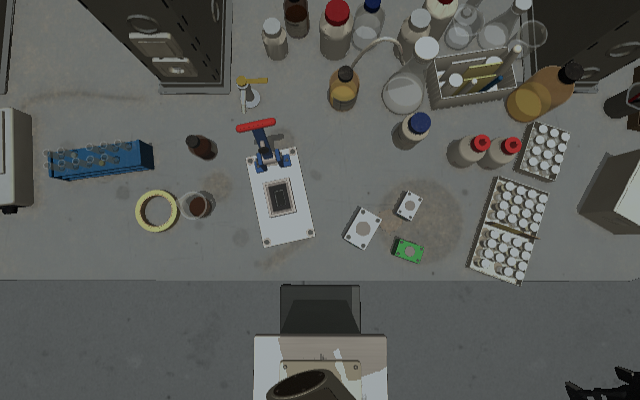

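Scene and top views. Look-alikes for the cell in the top view:
- a larger aluminium block at (362,229)
- a smaller aluminium block at (408,206)
- a green block at (408,250)

I choose the smaller one at (408,206). The fixture plate is centred near (280,195), with the hinge at (270,158), the nest at (280,197) and the red bar at (256,125).

```bash
python3 - <<'E'
import cv2,numpy as np
a=cv2.imread('pics/top0.png'); s=cv2.imread('pics/scene0.png')
A=cv2.resize(a[180:270,340:430],(400,400),interpolation=cv2.INTER_CUBIC)
B=cv2.resize(a[110:255,225:325],(400,580),interpolation=cv2.INTER_CUBIC)
C=cv2.resize(s[175:235,355:435],(400,180),interpolation=cv2.INTER_CUBIC) 
out=np.zeros((580,800,3),np.uint8); out[:400,:400]=A; out[400:580,:400]=C; out[:,400:]=B
cv2.imwrite('pics/crop1.png',out)
E
```

```text
(no output)
```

View pics/crop1.png

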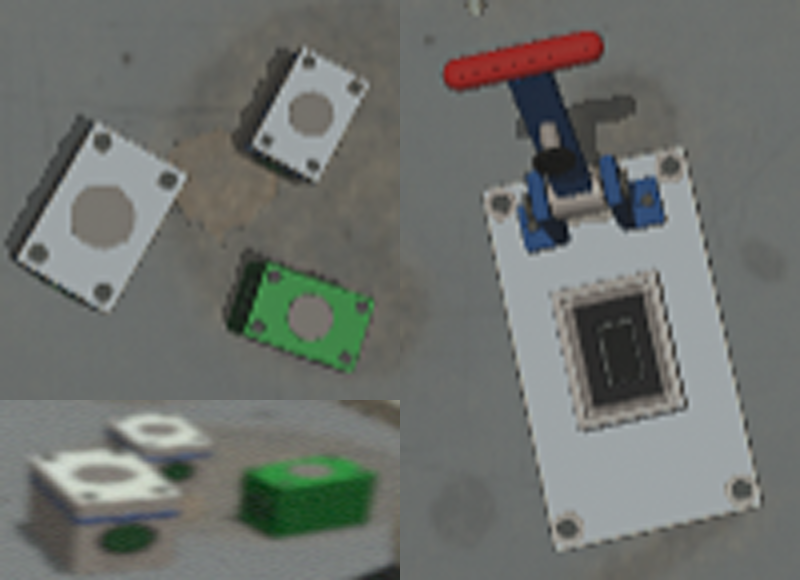

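The crop shows three blocks. The green one is excluded. The smaller aluminium block, with a blue band and window, is at about (408,206) in the top view, and the larger decoy is at its lower left. The nest is empty with its mouth visible, and the clamp leans back.

```bash
python3 - <<'E'
from h import *
K,T=load('top0')
def pts(cs,z,f): return np.array([ray(K,T,f(c),z)[:2] for c in cs])
A=lambda c:(c[0]/4.444+340-.4,c[1]/4.444+180-.4); B=lambda c:(c[0]/4+225-.4,c[1]/4+110-.4)
def rep(n,P):
    c=P.mean(0); e=[np.linalg.norm(P[i]-P[(i+1)%4]) for i in range(4)]
    d=(P[2]-P[1])+(P[3]-P[0]); print(n,c.round(4),np.round(e,4),'long dir deg',np.degrees(np.arctan2(d[1],d[0])).round(2))
rep('cell',pts([(303,45),(370,85),(317,184),(252,148)],.054,A))
rep('plate',pts([(84,188),(284,148),(361,507),(157,551)],.012,B))
rep('nest',pts([(153,289),(257,271),(286,410),(181,430)],.038,B))
o=bot.get_obs(); from scipy.spatial.transform import Rotation as R
print(R.from_quat(o['tool_rot']).as_matrix().round(3))
c=bot.camera('wrist'); TT=c['world_to_cam']; M=np.eye(4);M[:3,:3]=R.from_quat(o['tool_rot']).as_matrix();M[:3,3]=o['eef_pos']
print((np.linalg.inv(M)@np.linalg.inv(TT)).round(4),c['intrinsics'].round(1))
E
```

```text
cell [ 0.4597 -0.2082] [0.0408 0.06   0.0386 0.0615] long dir deg 151.75
plate [0.4861 0.1008] [0.1275 0.2286 0.127  0.2301] long dir deg -167.65
nest [0.4813 0.0992] [0.0636 0.0859 0.0638 0.0869] long dir deg -167.87
[[ 0.278 -0.961 -0.001]
 [-0.961 -0.278  0.002]
 [-0.002  0.    -1.   ]]
[[ 1.000e+00 -4.000e-04  1.000e-04 -3.000e-04]
 [ 3.000e-04  9.460e-01  3.241e-01 -8.280e-02]
 [-2.000e-04 -3.241e-01  9.460e-01 -1.291e-01]
 [ 0.000e+00  0.000e+00  0.000e+00  1.000e+00]] [[347.9   0.  323.8]
 [  0.  347.9 203.7]
 [  0.    0.    1. ]]
```

>>> play_rows([
  {"fingers": -1,"translation": [-4,-9,0],"roll": -20},
  {"fingers": -1,"translation": [-17.2,-38.4,4],"roll": -40},
  {"fingers": -1,"translation": [-17.2,-38.4,4],"roll": -40},
  {"fingers": -1,"translation": [-17.2,-38.4,4],"roll": -40},
  {"fingers": -1,"translation": [-17.2,-38.4,4],"roll": -60},
  {"fingers": -1,"translation": [-17.2,-38.4,4],"roll": -60},
  {"fingers": -1,"translation": [-17.2,-38.4,4],"roll": -60},
])

```text
clock: 0.73
eef_pos: [0.3615, -0.291, 0.2188]
tool_rot: [0.979, -0.203, -0.0, -0.0]
ft_force: [0.3, -0.6, 0.1]
grip_width: 0.0855
```

```bash
python3 - <<'E'
from workcell import bot
o=bot.get_obs(); print(o['joint_pos'],o['eef_pos'],o['clock'])
E
```

```text
[-6.77681005e-01  1.83999647e-01 -1.37277698e-01  1.24967018e+00
 -6.82691929e-05  1.30118511e+00] [ 0.36153176 -0.29099809  0.21876783] 0.7333
```

>>> play_rows([
  {"fingers": -1,"translation": [3,-6,1],"roll": -7},
  {"fingers": -1,"translation": [5.7,-11.5,2],"roll": -85},
  {"fingers": -1,"translation": [5.7,-11.5,2],"roll": -85},
  {"fingers": -1,"translation": [5.7,-11.5,2],"roll": -85},
  {"fingers": -1,"translation": [5.7,-11.5,2],"roll": -85},
  {"fingers": -1,"translation": [5.7,-11.5,2],"roll": -85},
  {"fingers": -1,"translation": [5.7,-11.5,2],"roll": -85},
  {"fingers": -1,"translation": [5.7,-11.5,2],"roll": -85},
  {"fingers": -1,"translation": [5.7,-11.5,2],"roll": -85},
  {"fingers": -1,"translation": [5.7,-11.5,2],"roll": -85},
  {"fingers": -1,"translation": [5.7,-11.5,2],"roll": -85},
  {"fingers": -1,"translation": [5.7,-11.5,2],"roll": -85},
  {"fingers": -1,"translation": [5.7,-11.5,2],"roll": -85},
  {"fingers": -1,"translation": [5.7,-11.5,2],"roll": -85},
])

```text
clock: 1.9
eef_pos: [0.4588, -0.2102, 0.1988]
tool_rot: [0.861, 0.508, -0.0, -0.0]
ft_force: [-0.5, 0.1, -0.4]
grip_width: 0.0853
```

```bash
python3 - <<'E'
from h import *
snap('wrist','w1'); o=bot.get_obs(); print(o['joint_pos'].round(3),o['eef_pos'],o['tool_rot'],o['clock'])
E
```

```text
[-0.43   0.275 -0.072  1.224 -0.     0.074] [ 0.45882796 -0.21023483  0.19884637] [ 8.61065648e-01  5.08493727e-01 -1.68427480e-04 -2.23912354e-04] 1.95
```

View pics/w1.png

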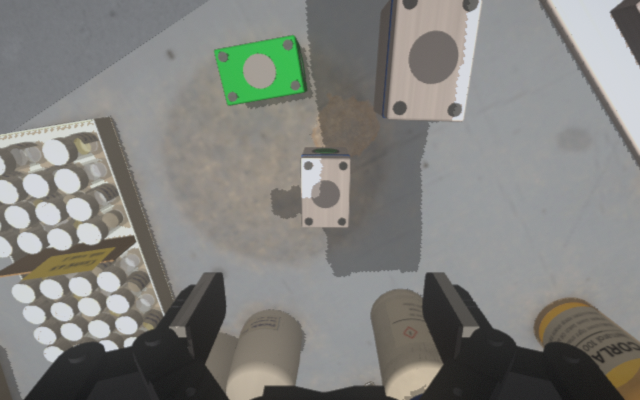

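The wrist view shows the small cell centred near (326,192), with its top corners at about (302,157), (351,156), (350,227) and (302,227). It is aligned with the jaws, and the neighbouring blocks are clear of the fingers.

```bash
cat >> h.py <<'E'
def tooldelta(o,p):
    from scipy.spatial.transform import Rotation as R
    return 100*(R.from_quat(o['tool_rot']).as_matrix().T@(np.asarray(p)-o['eef_pos']))
def rep(n,P):
    P=np.array(P)[:,:2]; c=P.mean(0); e=[np.linalg.norm(P[i]-P[(i+1)%4]) for i in range(4)]
    d=(P[2]-P[1])+(P[3]-P[0]); print(n,c.round(4),np.round(e,4),'long deg',np.degrees(np.arctan2(d[1],d[0])).round(2)); return c
E
python3 - <<'E'
from h import *
K,T=load('w1'); g=cv2.imread('pics/w1.png',0)
c0=np.float32([(302,157),(351,156),(350,227),(302,227)]).reshape(-1,1,2)
c=cv2.cornerSubPix(g,c0.copy(),(4,4),(-1,-1),(3,50,.01)); print(c.reshape(-1,2))
o=bot.get_obs()
for q in(c0,c):
    m=rep('cell',[ray(K,T,x,.054) for x in q.reshape(-1,2)]); print(tooldelta(o,[*m,.049]))
E
```

```text
[[301.54312 157.74849]
 [351.      156.     ]
 [350.      227.     ]
 [302.      227.     ]]
cell [ 0.4597 -0.2089] [0.039  0.0611 0.0409 0.0603] long deg -29.15
[ 0.16166924  0.01868758 14.98461878]
cell [ 0.4598 -0.209 ] [0.0394 0.0611 0.0409 0.0597] long deg -28.97
[ 0.15226059  0.03374336 14.98461098]
```

>>> play_rows([
  {"fingers": -1,"translation": [0.15,0,3],"roll": 0},
  {"fingers": -1,"translation": [0.15,0,7],"roll": 0},
  {"fingers": -1,"translation": [0.15,0,10.5],"roll": 0},
  {"fingers": -1,"translation": [0.15,0,13],"roll": 0},
  {"fingers": -1,"translation": [0.15,0,14.7],"roll": 0},
  {"fingers": -1,"translation": [0.15,0,15.6],"roll": 0},
  {"fingers": -1,"translation": [0.15,0,15.8],"roll": 0},
  {"fingers": -0.5,"translation": [0.15,0,15.8],"roll": 0},
  {"fingers": 0,"translation": [0.15,0,15.8],"roll": 0},
  {"fingers": 0.5,"translation": [0.15,0,15.8],"roll": 0},
  {"fingers": 1,"translation": [0.15,0,15.8],"roll": 0},
  {"fingers": 1,"translation": [0.15,0,15.8],"roll": 0},
  {"fingers": 1,"translation": [0.15,0,15.8],"roll": 0},
  {"fingers": 1,"translation": [0.15,0,15.8],"roll": 0},
  {"fingers": 1,"translation": [0.15,0,15.8],"roll": 0},
  {"fingers": 1,"translation": [0.15,0,15.8],"roll": 0},
  {"fingers": 1,"translation": [0.15,0,15.8],"roll": 0},
  {"fingers": 1,"translation": [0.15,0,15.8],"roll": 0},
])

```text
clock: 3.45
eef_pos: [0.461, -0.2097, 0.0427]
tool_rot: [0.86, 0.509, 0.001, 0.002]
ft_force: [-0.7, -1.2, 6.8]
grip_width: 0.0389
```

>>> play_rows([
  {"fingers": 1,"translation": [0,0,-2],"roll": 0},
  {"fingers": 1,"translation": [0,0,-5],"roll": 0},
  {"fingers": 1,"translation": [0,0,-8.5],"roll": 0},
  {"fingers": 1,"translation": [2,-0.6,-11],"roll": -4},
  {"fingers": 1,"translation": [5,-1.6,-12],"roll": -11},
  {"fingers": 1,"translation": [8,-2.6,-12],"roll": -18},
  {"fingers": 1,"translation": [11,-3.5,-12],"roll": -25},
  {"fingers": 1,"translation": [14,-4.5,-12],"roll": -32},
  {"fingers": 1,"translation": [17,-5.4,-12],"roll": -37},
  {"fingers": 1,"translation": [19.5,-6.2,-12],"roll": -41},
  {"fingers": 1,"translation": [20.5,-6.5,-12],"roll": -41},
  {"fingers": 1,"translation": [20.5,-6.5,-12],"roll": -41},
  {"fingers": 1,"translation": [20.5,-6.5,-12],"roll": -41},
  {"fingers": 1,"translation": [20.5,-6.5,-12],"roll": -41},
])

```text
clock: 4.62
eef_pos: [0.5008, 0.0012, 0.1609]
tool_rot: [0.628, 0.778, -0.0, -0.0]
ft_force: [-0.9, 0.4, -2.3]
grip_width: 0.0388
```

```bash
python3 - <<'E'
from h import *
snap('wrist','w2'); o=bot.get_obs(); print(o['joint_pos'].round(3),o['eef_pos'],o['tool_rot'],o['clock'],o['ft_force'])
E
```

```text
[ 2.000e-03  2.960e-01 -1.470e-01  1.128e+00 -1.000e-03 -2.100e-01] [0.50082641 0.00091524 0.16091386] [ 6.28215067e-01  7.78039630e-01 -3.96093860e-04 -9.00803452e-05] 4.6667 [-0.59549508 -0.28715607 -2.16168131]
```

View pics/w2.png

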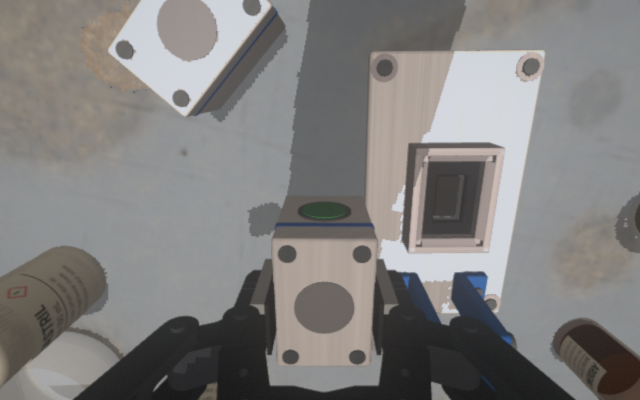

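The cell is held upright, with its top face spanning (278..374, 239..363). The nest is visible at about (455,198). I'll enlarge both.

```bash
python3 - <<'E'
import cv2,numpy as np
a=cv2.imread('pics/w2.png')
A=cv2.resize(a[135:265,390:520],(520,520),interpolation=cv2.INTER_CUBIC)
B=cv2.resize(a[230:370,265:385],(240,280),interpolation=cv2.INTER_CUBIC)
out=np.zeros((520,760,3),np.uint8); out[:,:520]=A; out[:280,520:]=B
cv2.imwrite('pics/crop2.png',out)
E
```

```text
(no output)
```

View pics/crop2.png

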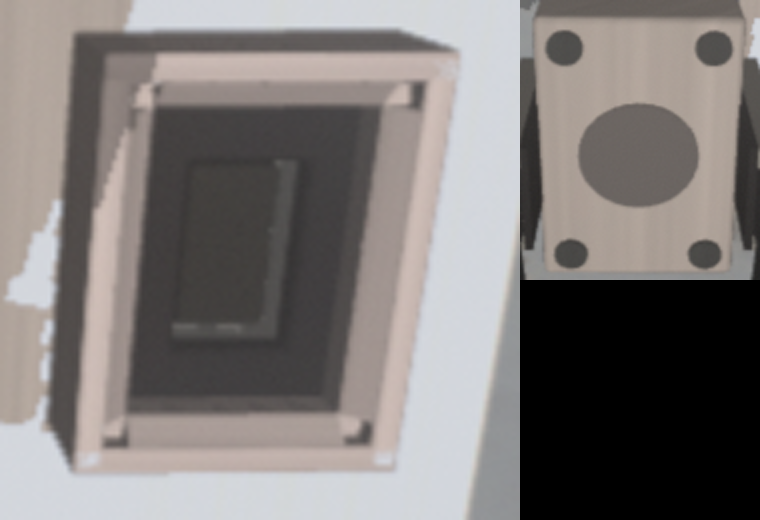

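```bash
python3 - <<'E'
from h import *
K,T=load('w2'); o=bot.get_obs()
N=[ray(K,T,(x/4+389.6,y/4+134.6),.038) for x,y in[(104,52),(459,50),(396,470),(76,470)]]
n=rep('nest',N)
C=[ray(K,T,(x/2+264.75,y/2+229.75),.1722) for x,y in[(17,16),(224,16),(211,270),(27,270)]]
c=rep('cell',C)
print('cell in tool',tooldelta(o,[*c,.1722]),'nest in tool',tooldelta(o,[*n,.038]))
E
```

```text
nest [0.4805 0.0988] [0.0643 0.0845 0.0643 0.0842] long deg 13.25
cell [0.4994 0.0014] [0.0383 0.0591 0.0392 0.0591] long deg 11.93
cell in tool [ 0.07725205 -0.13189985 -1.12854535] nest in tool [ 9.99751796  0.08344428 12.28775556]
```

>>> play_rows([
  {"fingers": 1,"translation": [2,0.1,0],"roll": 0},
  {"fingers": 1,"translation": [5,0.25,0],"roll": -0.5},
  {"fingers": 1,"translation": [8,0.25,0],"roll": -0.5},
  {"fingers": 1,"translation": [9.5,0.25,1],"roll": -0.5},
  {"fingers": 1,"translation": [9.9,0.25,3],"roll": -0.5},
  {"fingers": 1,"translation": [9.9,0.25,5],"roll": -0.5},
  {"fingers": 1,"translation": [9.9,0.25,6.3],"roll": -0.5},
  {"fingers": 1,"translation": [9.9,0.25,7],"roll": -0.5},
  {"fingers": 1,"translation": [9.9,0.25,7],"roll": -0.5},
  {"fingers": 1,"translation": [9.9,0.25,7],"roll": -0.5},
  {"fingers": 1,"translation": [9.9,0.25,7],"roll": -0.5},
])

```text
clock: 5.58
eef_pos: [0.4835, 0.0988, 0.092]
tool_rot: [0.625, 0.781, 0.001, 0.001]
ft_force: [-1.1, -0.4, -2.1]
grip_width: 0.0391
```

```bash
python3 - <<'E'
from h import *
w=snap('wrist','w3')['pixels']; s=snap('scene','s3')['pixels']; o=bot.get_obs(); print(o['eef_pos'],o['tool_rot'],o['clock'],o['ft_force'])
A=cv2.resize(w[120:400,190:460],(400,415)); B=cv2.resize(s[130:280,220:370],(400,400),interpolation=cv2.INTER_CUBIC)
out=np.zeros((415,800,3),np.uint8); out[:,:400]=A; out[:400,400:]=B
cv2.imwrite('pics/crop3.png',out[:,:,::-1])
E
```

```text
[0.48364618 0.09912677 0.09221409] [6.24315231e-01 7.81171580e-01 9.25819007e-04 7.73357936e-04] 5.6833 [ 0.51565539 -0.52389264 -2.89063031]
```

View pics/crop3.png

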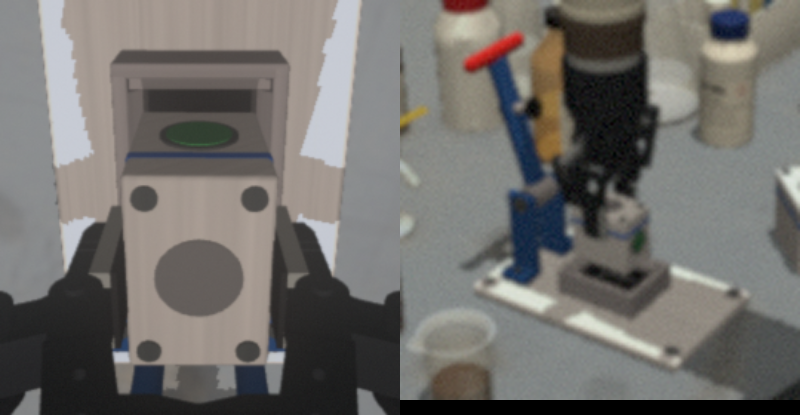

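Laterally the cell is centred over the nest (wrist crop), and the clamp arm leans back, clear. I'll shift 1.5 mm toward -y and lower slowly.

>>> play_rows([
  {"fingers": 1,"translation": [0,-0.15,0],"roll": 0},
  {"fingers": 1,"translation": [0,-0.15,0.4],"roll": 0},
  {"fingers": 1,"translation": [0,-0.15,0.7],"roll": 0},
  {"fingers": 1,"translation": [0,-0.15,1.0],"roll": 0},
  {"fingers": 1,"translation": [0,-0.15,1.2],"roll": 0},
  {"fingers": 1,"translation": [0,-0.15,1.4],"roll": 0},
  {"fingers": 1,"translation": [0,-0.15,1.4],"roll": 0},
  {"fingers": 1,"translation": [0,-0.15,1.4],"roll": 0},
])

```text
clock: 6.35
eef_pos: [0.481, 0.0989, 0.0768]
tool_rot: [0.624, 0.781, -0.0, -0.0]
ft_force: [-0.4, -1.1, -1.1]
grip_width: 0.039
```

>>> play_rows([
  {"fingers": 1,"translation": [0,0,0.1],"roll": 0},
  {"fingers": 1,"translation": [0,0,0.2],"roll": 0},
  {"fingers": 1,"translation": [0,0,0.3],"roll": 0},
  {"fingers": 1,"translation": [0,0,0.4],"roll": 0},
  {"fingers": 1,"translation": [0,0,0.4],"roll": 0},
  {"fingers": 1,"translation": [0,0,0.4],"roll": 0},
])

```text
clock: 6.85
eef_pos: [0.4811, 0.099, 0.073]
tool_rot: [0.624, 0.781, -0.0, -0.0]
ft_force: [-0.2, 0.5, -2.8]
grip_width: 0.0393
```

>>> play_rows([
  {"fingers": 1,"translation": [0,0,0.05],"roll": 0},
  {"fingers": 1,"translation": [0,0,0.1],"roll": 0},
  {"fingers": 1,"translation": [0,0,0.15],"roll": 0},
  {"fingers": 1,"translation": [0,0,0.15],"roll": 0},
  {"fingers": 1,"translation": [0,0,0.15],"roll": 0},
])

```text
clock: 7.27
eef_pos: [0.4811, 0.0989, 0.0715]
tool_rot: [0.624, 0.781, -0.0, -0.0]
ft_force: [-0.2, 0.0, -2.8]
grip_width: 0.039
```

>>> play_rows([
  {"fingers": 1,"translation": [0,0,0.05],"roll": 0},
  {"fingers": 1,"translation": [0,0,0.1],"roll": 0},
  {"fingers": 1,"translation": [0,0,0.15],"roll": 0},
  {"fingers": 1,"translation": [0,0,0.15],"roll": 0},
  {"fingers": 1,"translation": [0,0,0.15],"roll": 0},
])

```text
clock: 7.68
eef_pos: [0.4812, 0.099, 0.0703]
tool_rot: [0.624, 0.781, 0.0, 0.0]
ft_force: [-0.9, -0.5, 0.7]
grip_width: 0.0389
```

>>> play_rows([
  {"fingers": 1,"translation": [0,0,0.05],"roll": 0},
  {"fingers": 1,"translation": [0,0,0.1],"roll": 0},
  {"fingers": 1,"translation": [0,0,0.15],"roll": 0},
  {"fingers": 1,"translation": [0,0,0.2],"roll": 0},
  {"fingers": 1,"translation": [0,0,0.2],"roll": 0},
  {"fingers": 1,"translation": [0,0,0.2],"roll": 0},
])

```text
clock: 8.18
eef_pos: [0.4812, 0.099, 0.068]
tool_rot: [0.624, 0.781, 0.0, 0.0]
ft_force: [-0.2, -0.5, -0.3]
grip_width: 0.0389
```

>>> play_rows([
  {"fingers": 1,"translation": [0,0,0.05],"roll": 0},
  {"fingers": 1,"translation": [0,0,0.1],"roll": 0},
  {"fingers": 1,"translation": [0,0,0.15],"roll": 0},
  {"fingers": 1,"translation": [0,0,0.15],"roll": 0},
  {"fingers": 1,"translation": [0,0,0.15],"roll": 0},
])

```text
clock: 8.6
eef_pos: [0.4812, 0.0989, 0.0665]
tool_rot: [0.624, 0.781, -0.0, 0.0]
ft_force: [-1.2, -0.8, -0.2]
grip_width: 0.0388
```

>>> play_rows([
  {"fingers": 1,"translation": [0,0,0.05],"roll": 0},
  {"fingers": 1,"translation": [0,0,0.1],"roll": 0},
  {"fingers": 1,"translation": [0,0,0.15],"roll": 0},
  {"fingers": 1,"translation": [0,0,0.15],"roll": 0},
  {"fingers": 1,"translation": [0,0,0.15],"roll": 0},
])

```text
clock: 9.02
eef_pos: [0.4812, 0.099, 0.065]
tool_rot: [0.624, 0.781, 0.0, 0.0]
ft_force: [-0.8, 0.3, 1.2]
grip_width: 0.0394
```

>>> play_rows([
  {"fingers": 1,"translation": [0,0,0.05],"roll": 0},
  {"fingers": 1,"translation": [0,0,0.1],"roll": 0},
  {"fingers": 1,"translation": [0,0,0.15],"roll": 0},
  {"fingers": 1,"translation": [0,0,0.15],"roll": 0},
  {"fingers": 1,"translation": [0,0,0.15],"roll": 0},
])

```text
clock: 9.43
eef_pos: [0.4812, 0.099, 0.0635]
tool_rot: [0.624, 0.781, 0.0, 0.0]
ft_force: [-1.0, -0.1, 0.1]
grip_width: 0.0387
```

>>> play_rows([
  {"fingers": 1,"translation": [0,0,0.04],"roll": 0},
  {"fingers": 1,"translation": [0,0,0.08],"roll": 0},
  {"fingers": 1,"translation": [0,0,0.1],"roll": 0},
  {"fingers": 1,"translation": [0,0,0.1],"roll": 0},
])

```text
clock: 9.77
eef_pos: [0.4812, 0.099, 0.0632]
tool_rot: [0.624, 0.781, 0.0, 0.0]
ft_force: [-1.5, -0.9, 5.9]
grip_width: 0.0388
```

>>> play_rows([
  {"fingers": 1,"translation": [0,0,0.03],"roll": 0},
  {"fingers": 1,"translation": [0,0,0.05],"roll": 0},
  {"fingers": 1,"translation": [0,0,0.05],"roll": 0},
  {"fingers": 1,"translation": [0,0,0.05],"roll": 0},
])

```text
clock: 10.1
eef_pos: [0.4812, 0.099, 0.0631]
tool_rot: [0.624, 0.781, 0.0, 0.0]
ft_force: [-3.3, -0.6, 9.3]
grip_width: 0.0385
```

>>> play_rows([
  {"fingers": 1,"translation": [0,0,0.03],"roll": 0},
  {"fingers": 1,"translation": [0,0,0.06],"roll": 0},
  {"fingers": 1,"translation": [0,0,0.09],"roll": 0},
  {"fingers": 1,"translation": [0,0,0.09],"roll": 0},
  {"fingers": 1,"translation": [0,0,0.09],"roll": 0},
])

```text
clock: 10.52
eef_pos: [0.4813, 0.099, 0.0628]
tool_rot: [0.624, 0.781, 0.0, 0.0]
ft_force: [-5.0, -1.5, 13.6]
grip_width: 0.039
```

>>> play_rows([
  {"fingers": 1,"translation": [0,0,0.03],"roll": 0},
  {"fingers": 1,"translation": [0,0,0.03],"roll": 0},
  {"fingers": 1,"translation": [0,0,0.03],"roll": 0},
  {"fingers": 1,"translation": [0,0,0.03],"roll": 0},
  {"fingers": 1,"translation": [0,0,0.03],"roll": 0},
])

```text
clock: 10.93
eef_pos: [0.4813, 0.099, 0.0628]
tool_rot: [0.624, 0.781, 0.0, 0.0]
ft_force: [-5.7, -1.8, 14.8]
grip_width: 0.039
```

>>> play_rows([
  {"fingers": 1,"translation": [0,0,0],"roll": 0},
  {"fingers": 1,"translation": [0,0,0],"roll": 0},
  {"fingers": 1,"translation": [0,0,0],"roll": 0},
  {"fingers": 1,"translation": [0,0,0],"roll": 0},
])

```text
clock: 11.27
eef_pos: [0.4813, 0.099, 0.0628]
tool_rot: [0.624, 0.781, 0.0, 0.0]
ft_force: [-4.6, -1.5, 15.3]
grip_width: 0.0387
```

>>> play_rows([
  {"fingers": 1,"translation": [0,0,0],"roll": 0},
  {"fingers": 1,"translation": [0,0,0],"roll": 0},
  {"fingers": 1,"translation": [0,0,0],"roll": 0},
  {"fingers": 1,"translation": [0,0,0],"roll": 0},
])

```text
clock: 11.6
eef_pos: [0.4813, 0.099, 0.0628]
tool_rot: [0.624, 0.781, 0.0, 0.0]
ft_force: [-4.3, -1.6, 14.5]
grip_width: 0.0392
```

>>> play_rows([
  {"fingers": 0.3,"translation": [0,0,0],"roll": 0},
  {"fingers": -0.3,"translation": [0,0,0],"roll": 0},
  {"fingers": -0.6,"translation": [0,0,0],"roll": 0},
  {"fingers": -0.6,"translation": [0,0,0],"roll": 0},
  {"fingers": -0.8,"translation": [0,0,0],"roll": 0},
  {"fingers": -0.8,"translation": [0,0,0],"roll": 0},
])

```text
clock: 12.1
eef_pos: [0.481, 0.0989, 0.0605]
tool_rot: [0.624, 0.781, -0.0, -0.0]
ft_force: [-0.1, 0.4, 0.3]
grip_width: 0.0769
```

>>> play_rows([
  {"fingers": -0.8,"translation": [0,0,-1],"roll": 0},
  {"fingers": -0.8,"translation": [0,0,-3],"roll": 0},
  {"fingers": -0.8,"translation": [0,0,-6],"roll": 0},
  {"fingers": -0.8,"translation": [0,0,-10],"roll": 0},
  {"fingers": 0,"translation": [0,-1,-14],"roll": 0},
  {"fingers": 1,"translation": [0,-3,-17],"roll": 0},
  {"fingers": 1,"translation": [0,-5,-18],"roll": 0},
  {"fingers": 1,"translation": [0,-5,-18],"roll": 0},
  {"fingers": 1,"translation": [0,-5,-18],"roll": 0},
])

```text
clock: 12.85
eef_pos: [0.4325, 0.0879, 0.2424]
tool_rot: [0.624, 0.781, 0.001, 0.001]
ft_force: [-0.0, -0.4, -0.2]
grip_width: 0.0161
```

```bash
python3 - <<'E'
from h import *
w=snap('wrist','w4')['pixels']; s=snap('scene','s4')['pixels']; t=snap('top','t4')['pixels']; o=bot.get_obs(); print(o['eef_pos'],o['tool_rot'],o['joint_pos'].round(3),o['clock'],o['ft_force'],o['grip_width'])
A=cv2.resize(w,(480,300)); B=cv2.resize(s[100:300,180:400],(320,290),interpolation=cv2.INTER_CUBIC); C=cv2.resize(t[100:260,220:340],(225,300),interpolation=cv2.INTER_CUBIC)
out=np.zeros((600,800,3),np.uint8); out[:300,:480]=A; out[:290,480:]=B; out[300:,:225]=C
out[300:590,230:550]=cv2.resize(s[130:210,230:300],(320,290),interpolation=cv2.INTER_CUBIC)
cv2.imwrite('pics/crop4.png',out[:,:,::-1])
E
```

```text
[0.43241782 0.08793047 0.24001294] [ 6.24016305e-01  7.81411031e-01 -5.11431474e-04 -4.35932041e-04] [ 0.201  0.128 -0.148  1.296  0.    -0.022] 13.0 [0.07223918 0.63299897 0.03187711] -2.351680676398363e-05
```

View pics/crop4.png

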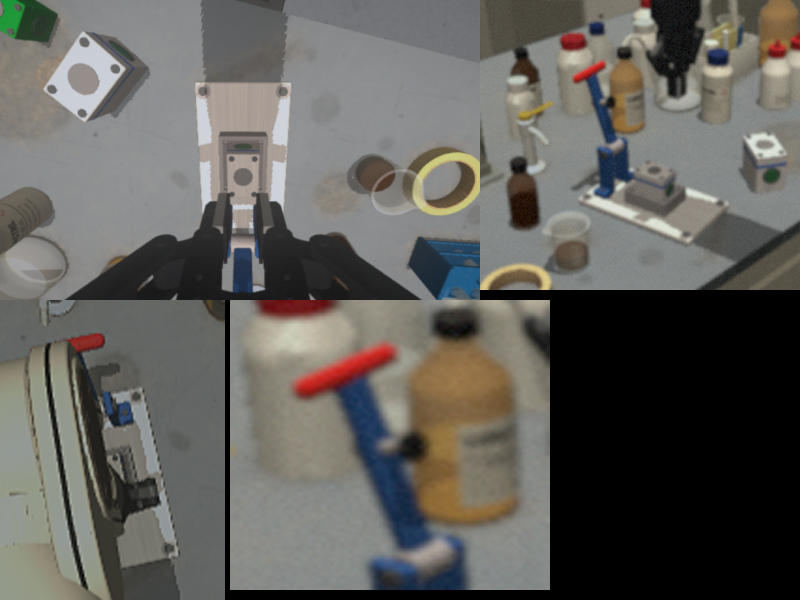

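The cell sits in the nest (wrist view, about (243,175) in the crop), and the beaker and bottles are unmoved. The clamp is still leaning back, with the bar at scene pixel (255,149). Next I compute the clamp angle and waypoints.

```bash
cat >> h.py <<'E'
N=np.array([.481,.099,0]); A=np.radians(12.4); U=np.array([np.cos(A),np.sin(A),0])
def bar(th): return N+U*(.085-.14*np.cos(th))+np.array([0,0,.092+.14*np.sin(th)])
E
python3 - <<'E'
from h import *
from scipy.optimize import minimize_scalar as m
for f,uv in(('top0',(255.6,124.6)),('s4',(255,149))):
    K,T=load(f); r=m(lambda t:np.linalg.norm(proj(K,T,bar(t))-uv),bounds=(1.4,2.3),method='bounded'); print(f,r.x,r.fun)
th=r.x; o=bot.get_obs(); R=o['tool_rot']
print('bar',bar(1.85),bar(1.95))
for t in(1.95,1.85,1.6,1.4,1.2,1.0): print(t,tooldelta(o,bar(t)).round(2))
E
```

```text
top0 1.8728681824763418 0.7781976326614848
s4 1.8749785438406301 0.22289423484189397
bar [0.60169973 0.12553756 0.22657853] [0.61463349 0.12838123 0.22205436]
1.95 [-0.09 18.67  1.77]
1.85 [-0.08 17.34  1.32]
1.6 [-0.05 13.89  0.79]
1.4 [-0.04 11.1   0.99]
1.2 [-0.02  8.41  1.74]
1.0 [-0.    5.92  3.01]
```

>>> play_rows([
  {"fingers": 1,"translation": [0,0,-3],"roll": 0},
  {"fingers": 1,"translation": [0,3,-5],"roll": 0},
  {"fingers": 1,"translation": [0,7,-5],"roll": 0},
  {"fingers": 1,"translation": [0,11,-5],"roll": 0},
  {"fingers": 1,"translation": [0,15,-5],"roll": 0},
  {"fingers": 1,"translation": [0,19,-5],"roll": 0},
  {"fingers": 1,"translation": [0,22.5,-5],"roll": 0},
  {"fingers": 1,"translation": [0,22.5,-5],"roll": 0},
  {"fingers": 1,"translation": [0,22.5,-5],"roll": 0},
  {"fingers": 1,"translation": [0,22.5,-2],"roll": 0},
  {"fingers": 1,"translation": [0,22.5,0.8],"roll": 0},
  {"fingers": 1,"translation": [0,22.5,0.8],"roll": 0},
  {"fingers": 1,"translation": [0,22.5,0.8],"roll": 0},
  {"fingers": 1,"translation": [0,22.5,0.8],"roll": 0},
])

```text
clock: 14.17
eef_pos: [0.6517, 0.1376, 0.2351]
tool_rot: [0.624, 0.781, 0.001, 0.001]
ft_force: [-0.2, -0.7, 0.1]
grip_width: 0.0001
```

```bash
python3 - <<'E'
from h import *
o=bot.get_obs(); print(o['eef_pos'],o['ft_force'],o['grip_width'],o['clock'])
for t in(1.87,1.75,1.6,1.4,1.3,1.2,1.1,1.0): print(t,tooldelta(o,bar(t)).round(2))
E
```

```text
[0.6517154  0.13762781 0.23514355] [-0.22362939 -0.6549471   0.13663837] 0.000146652340285553 14.1667
1.87 [-0.07 -4.88  0.93]
1.75 [-0.06 -6.51  0.52]
1.6 [-0.05 -8.6   0.3 ]
1.4 [ -0.03 -11.38   0.49]
1.3 [ -0.02 -12.75   0.8 ]
1.2 [-1.000e-02 -1.408e+01  1.240e+00]
1.1 [-1.000e-02 -1.536e+01  1.800e+00]
1.0 [  0.   -16.57   2.5 ]
```

>>> play_rows([
  {"fingers": 1,"translation": [0,-1.2,0.3],"roll": 0},
  {"fingers": 1,"translation": [0,-2.2,0.3],"roll": 0},
  {"fingers": 1,"translation": [0,-3,0.2],"roll": 0},
  {"fingers": 1,"translation": [0,-3.7,0.1],"roll": 0},
  {"fingers": 1,"translation": [0,-4.4,0],"roll": 0},
  {"fingers": 1,"translation": [0,-5.1,-0.1],"roll": 0},
  {"fingers": 1,"translation": [0,-5.8,-0.2],"roll": 0},
  {"fingers": 1,"translation": [0,-6.5,-0.3],"roll": 0},
  {"fingers": 1,"translation": [0,-6.5,-0.3],"roll": 0},
])

```text
clock: 14.92
eef_pos: [0.5903, 0.1237, 0.2406]
tool_rot: [0.624, 0.781, 0.004, 0.003]
ft_force: [2.7, 0.9, 2.8]
grip_width: -0.0001
```

```bash
python3 - <<'E'
from h import *
s=snap('scene','s5')['pixels']; o=bot.get_obs(); print(o['eef_pos'],o['ft_force'])
hsv=cv2.cvtColor(s,cv2.COLOR_RGB2HSV); r=(((hsv[...,0]<6)|(hsv[...,0]>174))&(hsv[...,1]>150)&(hsv[...,2]>90)).astype(np.uint8)
n,l,st,c=cv2.connectedComponentsWithStats(r)
print([(c[i].round(1),st[i][4]) for i in range(1,n) if st[i][4]>25])
K,T=load('s5'); print([(t,proj(K,T,bar(t)).round(1)) for t in(1.9,1.7,1.6,1.5,1.4)])
E
```

```text
[0.59029987 0.12372968 0.23975104] [4.08436146 0.7186708  3.05241571]
[(array([295.2, 100.8]), np.int32(59)), (array([399. , 128.3]), np.int32(85)), (array([238.8, 130.6]), np.int32(29)), (array([384. , 134.1]), np.int32(87)), (array([264.5, 150.3]), np.int32(110))]
[(1.9, array([254. , 149.3])), (1.7, array([262.5, 149.4])), (1.6, array([267.1, 150.2])), (1.5, array([271.7, 151.6])), (1.4, array([276.4, 153.6]))]
```

>>> play_rows([
  {"fingers": 1,"translation": [0,-0.8,0],"roll": 0},
  {"fingers": 1,"translation": [0,-1.6,0.05],"roll": 0},
  {"fingers": 1,"translation": [0,-2.4,0.1],"roll": 0},
  {"fingers": 1,"translation": [0,-3.2,0.2],"roll": 0},
  {"fingers": 1,"translation": [0,-4,0.35],"roll": 0},
  {"fingers": 1,"translation": [0,-4.8,0.5],"roll": 0},
  {"fingers": 1,"translation": [0,-5.6,0.7],"roll": 0},
  {"fingers": 1,"translation": [0,-6.4,0.9],"roll": 0},
  {"fingers": 1,"translation": [0,-7.2,1.2],"roll": 0},
  {"fingers": 1,"translation": [0,-8.2,1.6],"roll": 0},
  {"fingers": 1,"translation": [0,-8.2,1.6],"roll": 0},
])

```text
clock: 15.88
eef_pos: [0.508, 0.1051, 0.2196]
tool_rot: [0.624, 0.781, 0.0, 0.0]
ft_force: [2.1, 0.7, -1.2]
grip_width: 0.0003
```

```bash
cat >> h.py <<'E'
def angle(f):
    from scipy.optimize import minimize_scalar as m
    s=snap('scene',f)['pixels']; K,T=load(f)
    hsv=cv2.cvtColor(s,cv2.COLOR_RGB2HSV); r=(((hsv[...,0]<6)|(hsv[...,0]>174))&(hsv[...,1]>150)&(hsv[...,2]>90)).astype(np.uint8)
    n,l,st,c=cv2.connectedComponentsWithStats(r)
    for i in range(1,n):
        if st[i][4]>25:
            q=m(lambda t:np.linalg.norm(proj(K,T,bar(t))-c[i]),bounds=(-.2,2.1),method='bounded')
            if q.fun<12: print('bar',c[i].round(1),st[i],'theta',round(q.x,3),'res',round(q.fun,1))
E
python3 - <<'E'
from h import *
angle('s6'); o=bot.get_obs(); print(o['eef_pos'],o['ft_force'],o['clock'])
for t in(1.1,1.0,.9,.8,.6,.4,.2,0): print(t,tooldelta(o,bar(t)).round(2))
E
```

```text
bar [293.7 167.1] [284 160  21  15 118] theta 1.003 res 1.1
[0.50805212 0.10506944 0.21983442] [ 0.7068422   0.45217886 -1.83846725] 15.9333
1.1 [-0.01 -0.62  0.31]
1.0 [ 0.   -1.84  1.  ]
0.9 [ 0.01 -2.97  1.82]
0.8 [ 0.01 -4.02  2.74]
0.6 [ 0.03 -5.82  4.88]
0.4 [ 0.04 -7.16  7.34]
0.2 [ 0.04 -7.98 10.01]
0 [ 0.04 -8.26 12.79]
```

>>> play_rows([
  {"fingers": 1,"translation": [0,0.4,-0.5],"roll": 0},
  {"fingers": 1,"translation": [0,0.4,-2.5],"roll": 0},
  {"fingers": 1,"translation": [0,-0.8,-2.5],"roll": 0},
  {"fingers": 1,"translation": [0,-2.2,-2.2],"roll": 0},
  {"fingers": 1,"translation": [0,-2.3,-1.5],"roll": 0},
  {"fingers": 1,"translation": [0,-2.6,-0.9],"roll": 0},
  {"fingers": 1,"translation": [0,-3.2,-0.4],"roll": 0},
  {"fingers": 1,"translation": [0,-3.8,0.1],"roll": 0},
  {"fingers": 1,"translation": [0,-4.3,0.6],"roll": 0},
  {"fingers": 1,"translation": [0,-4.9,1.3],"roll": 0},
  {"fingers": 1,"translation": [0,-5.5,2],"roll": 0},
  {"fingers": 1,"translation": [0,-6.1,2.7],"roll": 0},
  {"fingers": 1,"translation": [0,-6.1,2.7],"roll": 0},
])

```text
clock: 17.02
eef_pos: [0.444, 0.0906, 0.1918]
tool_rot: [0.624, 0.781, -0.004, -0.003]
ft_force: [-6.9, -0.1, 6.8]
grip_width: -0.0001
```

```bash
python3 - <<'E'
from h import *
angle('s7'); o=bot.get_obs(); print(o['eef_pos'],o['ft_force'],o['clock'])
for t in(.7,.6,.5,.4,.2,0): print(t,(tooldelta(o,bar(t))-[0,.3,2.2]).round(2))
E
```

```text
bar [304.  189.2] [299 185  12   9  60] theta 0.585 res 6.3
[0.44633107 0.09107506 0.19221679] [-1.00897366 -0.33297643 -0.13705042] 17.0667
0.7 [ 0.02  1.05 -1.2 ]
0.6 [ 0.03  0.21 -0.09]
0.5 [ 0.03 -0.51  1.11]
0.4 [ 0.03 -1.11  2.37]
0.2 [ 0.04 -1.92  5.05]
0 [ 0.04 -2.19  7.83]
```

>>> play_rows([
  {"fingers": 1,"translation": [0,-0.3,0.6],"roll": 0},
  {"fingers": 1,"translation": [0,-0.6,1.2],"roll": 0},
  {"fingers": 1,"translation": [0,-0.9,1.8],"roll": 0},
  {"fingers": 1,"translation": [0,-1.1,2.4],"roll": 0},
  {"fingers": 1,"translation": [0,-1.4,3],"roll": 0},
  {"fingers": 1,"translation": [0,-1.5,3.6],"roll": 0},
  {"fingers": 1,"translation": [0,-1.7,4.2],"roll": 0},
  {"fingers": 1,"translation": [0,-1.8,4.8],"roll": 0},
  {"fingers": 1,"translation": [0,-1.9,5.4],"roll": 0},
  {"fingers": 1,"translation": [0,-2,6],"roll": 0},
  {"fingers": 1,"translation": [0,-2.1,6.5],"roll": 0},
  {"fingers": 1,"translation": [0,-2.2,7],"roll": 0},
  {"fingers": 1,"translation": [0,-2.2,7.3],"roll": 0},
  {"fingers": 1,"translation": [0,-2.2,7.5],"roll": 0},
  {"fingers": 1,"translation": [0,-2.2,7.5],"roll": 0},
])

```text
clock: 18.32
eef_pos: [0.4276, 0.0868, 0.1174]
tool_rot: [0.624, 0.781, -0.0, -0.0]
ft_force: [-0.7, 0.7, 0.4]
grip_width: -0.0003
```

```bash
python3 - <<'E'
from h import *
angle('s8'); o=bot.get_obs(); print(o['eef_pos'],o['ft_force'],o['clock'])
for t in(.1,.05,0): print(t,(tooldelta(o,bar(t))-[0,.3,2.2]).round(2))
E
```

```text
bar [316.3 217.4] [309 209  19  16  81] theta -0.003 res 2.1
[0.42803608 0.08689478 0.1176555 ] [ 0.89499319 -0.71806229  0.53837218] 18.3667
0.1 [ 0.04 -0.3  -1.03]
0.05 [ 0.05 -0.35 -0.33]
0 [ 0.05 -0.37  0.37]
```

>>> play_rows([
  {"fingers": 1,"translation": [0,0,0.1],"roll": 0},
  {"fingers": 1,"translation": [0,0,0.2],"roll": 0},
  {"fingers": 1,"translation": [0,0,0.3],"roll": 0},
  {"fingers": 1,"translation": [0,0,0.3],"roll": 0},
  {"fingers": 1,"translation": [0,0,0.3],"roll": 0},
])

```text
clock: 18.78
eef_pos: [0.4282, 0.087, 0.1153]
tool_rot: [0.624, 0.781, 0.001, 0.001]
ft_force: [-1.0, 0.2, 3.4]
grip_width: -0.0002
```

>>> play_rows([
  {"fingers": 1,"translation": [0,0,0.1],"roll": 0},
  {"fingers": 1,"translation": [0,0,0.2],"roll": 0},
  {"fingers": 1,"translation": [0,0,0.2],"roll": 0},
  {"fingers": 1,"translation": [0,0,0.2],"roll": 0},
])

```text
clock: 19.12
eef_pos: [0.4282, 0.0869, 0.1137]
tool_rot: [0.624, 0.781, 0.001, 0.001]
ft_force: [-1.8, -0.3, 8.6]
grip_width: 0.0002
```

>>> play_rows([
  {"fingers": 1,"translation": [0,0,0.1],"roll": 0},
  {"fingers": 1,"translation": [0,0,0.15],"roll": 0},
  {"fingers": 1,"translation": [0,0,0.15],"roll": 0},
  {"fingers": 1,"translation": [0,0,0.15],"roll": 0},
])

```text
clock: 19.45
eef_pos: [0.4283, 0.0869, 0.1135]
tool_rot: [0.624, 0.781, 0.001, 0.001]
ft_force: [-3.8, -1.1, 19.0]
grip_width: -0.0001
```

>>> play_rows([
  {"fingers": 1,"translation": [0,0,0.05],"roll": 0},
  {"fingers": 1,"translation": [0,0,0.08],"roll": 0},
  {"fingers": 1,"translation": [0,0,0.08],"roll": 0},
  {"fingers": 1,"translation": [0,0,0.08],"roll": 0},
])

```text
clock: 19.78
eef_pos: [0.4283, 0.087, 0.1134]
tool_rot: [0.624, 0.781, 0.001, 0.001]
ft_force: [-6.2, -1.6, 24.0]
grip_width: -0.0004
```

The arm is on its hard stop: force rises steeply at TCP z 0.1135, against 0.114 expected. I'll retreat.

>>> play_rows([
  {"fingers": 1,"translation": [0,0,-0.5],"roll": 0},
  {"fingers": 1,"translation": [0,0,-3],"roll": 0},
  {"fingers": 1,"translation": [2,-1,-7],"roll": 0},
  {"fingers": 1,"translation": [-3,-3,-11],"roll": 0},
  {"fingers": 1,"translation": [-7,-5,-14],"roll": 0},
  {"fingers": 1,"translation": [-10,-6,-14],"roll": 0},
  {"fingers": 1,"translation": [-12,-6,-14],"roll": 0},
  {"fingers": 1,"translation": [-12,-6,-14],"roll": 0},
  {"fingers": 1,"translation": [-12,-6,-14],"roll": 0},
  {"fingers": 1,"translation": [-12,-6,-14],"roll": 0},
])

```text
clock: 20.62
eef_pos: [0.3952, -0.0435, 0.25]
tool_rot: [0.625, 0.781, -0.0, -0.001]
ft_force: [0.3, 0.4, -0.3]
grip_width: -0.0002
```

```bash
python3 - <<'E'
from h import *
angle('s9'); s=cv2.imread('pics/s9.png'); t=snap('top','t9')['pixels'][:,:,::-1]; w=snap('wrist','w9')['pixels'][:,:,::-1]; o=bot.get_obs(); print(o['eef_pos'],o['ft_force'],o['joint_vel'].round(3),o['clock'])
B=cv2.resize(s[120:320,180:400],(440,400),interpolation=cv2.INTER_CUBIC)
out=np.zeros((600,800,3),np.uint8); out[:400,:440]=B; out[:225,440:]=cv2.resize(w,(360,225)); out[230:455,440:]=cv2.resize(t,(360,225))
cv2.imwrite('pics/crop9.png',out)
E
```

```text
bar [317.4 217.5] [308 209  20  18 126] theta -0.006 res 1.0
[ 0.39520385 -0.04227949  0.24974131] [-0.29971773 -0.00718774  1.15301498] [ 0.009 -0.001  0.005  0.    -0.001 -0.002] 20.7667
```

View pics/crop9.png

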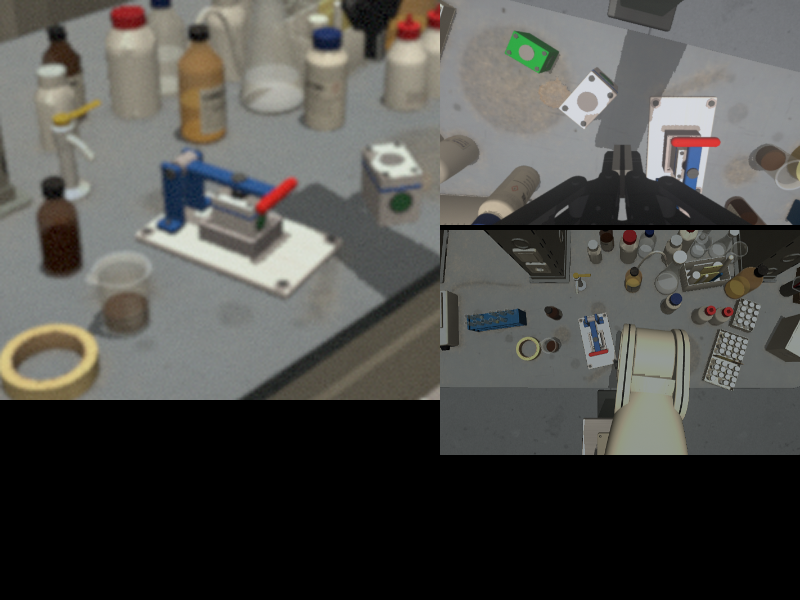

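The clamp arm is level over the cell in the nest, with the red bar at scene pixel (317,217) and a fitted angle of about 0. The beaker, bottles and spare blocks are undisturbed and the hand is free. Handing in.

```bash
python3 -c "
from workcell import bot
print(bot.job_done())"
```

```text
the job is handed in; nothing more can be done
None
```

The cell is seated in the nest with the clamp closed over it, and I handed the job in at about 20.8 s on the clock; no verdict was reported.

- **Cell:** I picked the smaller aluminium cell, leaving the green block and the larger one alone. With the clamp open, I pressed it down until it stood firm with its underside about 20 mm above the bench. I held it there for about 0.7 s at 14.5–15.3 N, and no reading during the pressing was higher.
- **Clamp:** I pushed the arm shut from behind and then from above, until it met its hard stop at about 24 N on the handle. After I let go, the camera fit gave an angle of −0.006 rad, which is closed within measuring error.
- **Last checks:** The final pictures show the arm level over the cell, and the beaker and both bottles standing where they were. The hand was free, with about 1 N or less on the force sensor. The cell's height under the closed clamp was not measured again.
- **Disagreements:** Sideways force reached about 6 N while pressing the cell. The angle fit at about 0.6 rad was poor (6 pixels off) because the hand hid part of the bar, and the later fits were good.

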